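Load a vial into the dock with the paddle

ROBOT

A 6-joint arm with a two-finger parallel gripper is mounted at the origin on the work surface. World frame = base frame: x ahead of the robot, y to its left, z up, the work surface at z = 0. Lengths are in m, angles in rad, forces in N, time in s.
With the tool pointing down it reaches from about 0.3 to 0.775 m from the base axis. Payload 14.6 kg.
Tool frame: the origin (TCP) lies at the very end of the fingers, on their centre line; the grasp point (between the pads) lies 19 mm behind it; z points along the fingers, y is the line along which they close (so a half turn about z gives the same grasp; the last joint's range is limited). The gripper opens to 94 mm and grips with 3 to 60 N. Pads are 16 mm wide; open, the fingers measure 119 mm over their backs; the gripper's body (75 mm by 177 mm) begins 78 mm behind the grasp point.
Start: joints at [1.076, 0.3, 1.521, -0, 1.321, -0.067], TCP at [0.228, 0.5, 0.205] pointing down, gripper open.
Joint ranges: [-3.03, 3.03], [-0.79, 2.21], [0.23, 2.52], [-1.04, 4.18], [0, 3.07], [-2.55, 2.55]. Speed limits (rad/s): [2.22, 2.22, 2.57, 3.14, 3.14, 3.14].

INTERFACE

Orientations are given as [roll, pitch, yaw] about the fixed x, y, z axes, in that order (R = Rz(yaw) Ry(pitch) Rx(roll)).
In Python, from station import ctrl gives the robot as it stands.
- The arm moves only by the tool carry_out, never from a script. Its argument "motion" is text: rows parted by semicolons, each of 7 numbers parted by spaces: the shift along the world's x, y, z in m, then the turn, a rotation vector about the world's x, y, z in degrees, then the closure in counts, from 0 (fully open) to 255 (shut). In form: dx dy dz wx wy wz hand; .... A call has 1 to 20 rows; each row shifts and turns the commanded pose from where the row before left it; what a row does not reach is not made up. A row lasts 1/12 s, in which the tool goes at most 41.7 mm and 7.16 degrees, less where a joint would pass 70% of its speed; a pose out of reach is approached as far as the arm can. A call is refused whole if a number of a shift passes 0.0417 or a number of a turn 7.16, either way. A call with a gripper value outside its range is refused whole. The fingers move at their own pace and stop on an object; "grip_force" is the grip in N (left out, the last holds). Time passes only in rows, so rows that do not move let the fingers close. It gives the time, the measured TCP pose, the force, the opening and the grip force at its end, in the units of the state.
- ctrl.get_obs(): the state, without advancing time (a new reading comes with each control period).
- ctrl.camera(name): name is "scene" or "top"; returns a dict with "pixels" (420x560x3 uint8, red, green, blue), "range_z" (420x560 float32, m along the optical axis (not along the pixel's ray), 0 where there is no reading), "K" (3x3 intrinsics, pixels), "dist" ([k1, k2, p1, p2, k3] as OpenCV has them; the pictures are not rectified), "position" and "attitude" of the camera in the world. Camera axes: x right, y up, looking along -z (the intrinsics and any distortion apply to the point x, -y, -z); pixel columns grow to the right and rows downward; lengths in m; the calibration is good to about 2 mm. A picture is of the moment at which its call begins.
- ctrl.hand_in(): hands the job in; it is judged then, once.
The state is a dict: "time_s": time; "qpos": joint angles; "joint_vel": joint speeds; "tau": joint torques, N m; "ee_pos": TCP position; "eef_rot": TCP orientation; "force": force on the tool from outside, world axes, zero at the start; "moment": the same for the moment, N m; "grip_width": finger opening in m; "grip_force": force on a finger pad.
Only numpy, scipy, OpenCV 4.12 (cv2) and the standard library are available. Lean on these libraries where they do the work, as an engineer would, in place of code of your own. Each camera call takes 0.05 s, during which the arm holds its last target. There are 200 camera calls.

TASK

Take the yellow paddle out of its holder and, touching the vial only with it, roll the vial gently along the white track, over the yellow crest and into the blue bay until it meets the sprung orange pad. Press it against the pad with the paddle at about 7 N for one second, never pushing harder than 10 N and never letting it shoot ahead, then hang the paddle back in its holder, leaving the vial lying in the bay and everything else where it is.

Things in the scene. Friction and masses are not known exactly. Their poses are not given: they have to be found in the camera images.
- track: White straight open track fixed on the table, 100 mm wide, from x=-170 to 190 mm. Origin on the table, under its centre line; x runs along it in the rolling direction, z up. Channel 84 mm wide between walls 32 mm high. Grey floor 14 mm above the table from x=-164 to -10 mm, then a ramp up to 21 mm at x=55. Low sill (19 mm high) at x=-167. The vial stays where it is left on the grey floor; past the crest it may run slowly on to the pad.
- crest (a point): Fixed point of the track: middle of the yellow crest, on its surface 21 mm above the table, at track x=60 mm. The crest is flat from x=55 to 65 mm; beyond it the blue bay's floor falls from 21 mm to 17 mm at x=190. Axes as the track's.
- seat (a point): Fixed point of the track at x=95 mm, 40 mm high: roughly where the vial's centre lies against the orange pad. Pad 50 mm wide, 28 to 54 mm high, on a grey stop block 67 mm high. Its face stands anywhere from x=98 to 132 mm: set differently each time and not reported, find it by feel or sight. It yields along +x, stiff spring, about 4 N per mm, travel 6 mm, and returns when released.
- vial_center (a point): Centre of the vial lying across the track: green cylinder, blue label, red cap, 40 mm diameter, 76 mm long, 80 to 160 g, axis along the track's y. Starts at rest on the level grey floor, centre 34 mm above the table, at track x=-85 to -35 mm. Rolling it on the level or up the ramp takes about 0.2 to 2 N. Its x and z axes turn as it rolls.
- paddle_grip (a point): Middle of the yellow paddle's handle, an upright block 24 (x) x 40 (y) x 54 mm (z), gripped across the 24 mm. Under it a black shoulder plate 34 x 66 x 8 mm, its underside 35 mm below this point; then a blade 8 mm thick (x), 46 wide (y), 70 long, lower edge 105 mm below this point. x is the normal of the blade's two like faces, 4 mm either side. 90 g. Starts upright in the holder.
- holder_slot (a point): Middle of the mouth of the slot in the grey paddle holder fixed on the table: block 80 mm high, base 60 x 96 mm, slot 16 (x) x 56 mm (y), 74 mm deep. The point lies in its top face, 80 mm above the table; x across the narrow slot, z up. The paddle hangs with its shoulder on the top face, blade in the slot, handle's middle 35 mm above this point.
- bottle_a: green bottle with red cap, 68 mm across, 180 mm tall, standing; origin under its base
- bottle_b: second green bottle with red cap, same size; origin under its base
- spray: blue trigger spray bottle, 72 mm across, about 155 mm tall; origin under its base
- small_bottle: small white bottle, 44 mm across, 120 mm tall; origin under its base
- marker: black marker pen lying on the table, 140 mm long, 14 mm thick; origin under its middle
- wipes: green pack of wipes lying flat, 90 x 150 x 35 mm; origin under its middle
- spare_vial: a second vial like the one on the track but standing upright on the table, red cap up, 40 mm across, 76 mm tall; not part of the job; origin under its base
There are look-alikes about, which are no part of the job. Of the things shaped like the part that bears paddle_grip, the yellow one is meant. Several things look just like the part that bears holder_slot: the one meant starts farthest to the robot's right.

How it is judged:
By the outcome, as a careful person would: the job done as asked, in the order asked, and still so for the second after the job is handed in, with the robot touching nothing.
It also fails if it takes over 69 s, if anything falls off the work surface, if the arm or the gripper's body presses on something with over 40 N, if the wrist force passes 120 N, or if a joint passes its speed limit or range.

## Working session

There is one attempt and no reset: what is moved stays moved. The work goes in short steps, Python scripts to look and compute and a tool call to move; the robot and the scene stay as the last step left them, time stands still between calls to the robot, and variables do not carry over. Pictures are saved under pics/ and viewed, at most 10 in all, crops included, and the job is handed in when it is done.

Besides the shell and the picture viewer there is one more tool, called after ">>>" as name(argument=value, ...) on one line, values as JSON. carry_out: Moves the arm, as the interface text tells. Its arguments: {"type":"object","properties":{"motion":{"type":"string"},"grip_force":{"type":"number"}},"required":["motion"]}

```bash
ls; mkdir -p pics; cat > h.py <<'E'
import numpy as np,cv2
from station import ctrl
from scipy.spatial.transform import Rotation as Ro
def cam(n):
    c=ctrl.camera(n); a=np.array(c["attitude"],float)
    c["R"]=a if a.shape==(3,3) else (Ro.from_euler("xyz",a).as_matrix() if a.size==3 else Ro.from_quat(a).as_matrix())
    return c
def cloud(c):
    h,w=c["range_z"].shape
    uv=np.stack(np.meshgrid(np.arange(w),np.arange(h)),-1).reshape(-1,1,2).astype(float)
    n=cv2.undistortPoints(uv,np.array(c["K"],float),np.array(c["dist"],float)).reshape(h,w,2)
    z=c["range_z"]
    p=np.stack([n[...,0]*z,-n[...,1]*z,-z],-1)
    return p@c["R"].T+np.array(c["position"])
def save(c,name,crop=None,s=1):
    im=c["pixels"][...,::-1]
    if crop: x0,y0,x1,y1=crop; im=im[y0:y1,x0:x1]
    cv2.imwrite("pics/"+name,cv2.resize(im,None,fx=s,fy=s,interpolation=cv2.INTER_CUBIC))
E
python3 - <<'E'
from h import *
print(ctrl.get_obs())
for n in("scene","top"):
    c=cam(n); print(n,c["position"],c["attitude"],c["K"],c["dist"]); np.savez("pics/"+n+".npz",P=cloud(c),I=c["pixels"]); save(c,n+".png",None,1.4)
E
```

```text
pics
{'time_s': 0.0, 'qpos': array([ 1.07640573e+00,  3.00471031e-01,  1.52160124e+00, -5.57350975e-05,
        1.32071041e+00, -6.65943062e-02]), 'joint_vel': array([-0.0009578 ,  0.00011741,  0.00028956,  0.00134998,  0.00056276,
       -0.00198657]), 'tau': array([-6.97155301e-04, -5.31798899e+01, -3.52729225e+01,  7.08265649e-02,
        2.44396616e-02, -9.28133227e-05]), 'ee_pos': array([0.22805885, 0.50018622, 0.20487784]), 'eef_rot': array([-3.14040167e+00, -2.53255937e-05,  2.71381017e+00]), 'force': array([-0.0060835 ,  0.52458397,  0.20023465]), 'moment': array([-0.02088126,  0.0564886 , -0.01470359]), 'grip_force': 0.0, 'grip_width': 0.09399293398191808}
scene [ 1.02033929 -0.41638138  0.72163706] [0.81525503 0.00262927 0.74643613] [[383.06804955   0.         277.12674462]
 [  0.         383.06804955 213.88420194]
 [  0.           0.           1.        ]] [-0.07148098  0.          0.          0.          0.        ]
top [0.43869958 0.05464036 1.14397865] [ 0.12291476  0.02151039 -1.59543587] [[422.27494042   0.         278.03798018]
 [  0.         422.27494042 210.38509404]
 [  0.           0.           1.        ]] [-0.02323602  0.          0.          0.          0.        ]
```

View pics/scene.png

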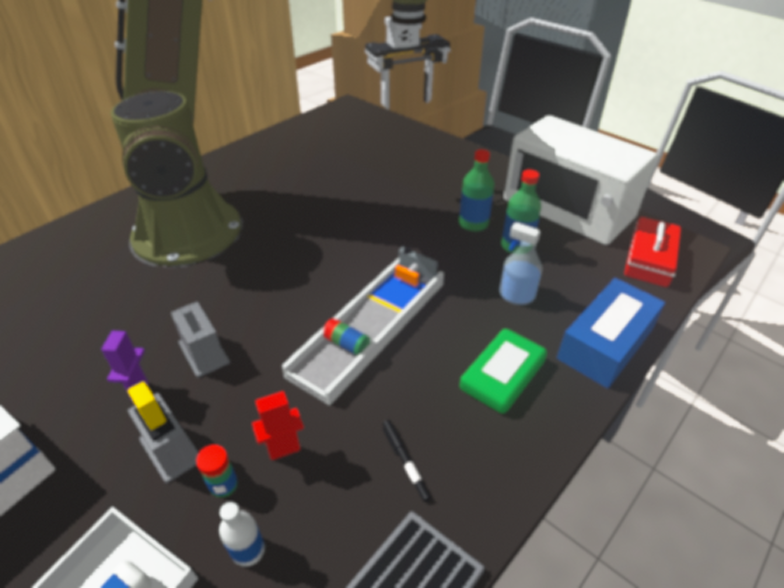

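View pics/top.png

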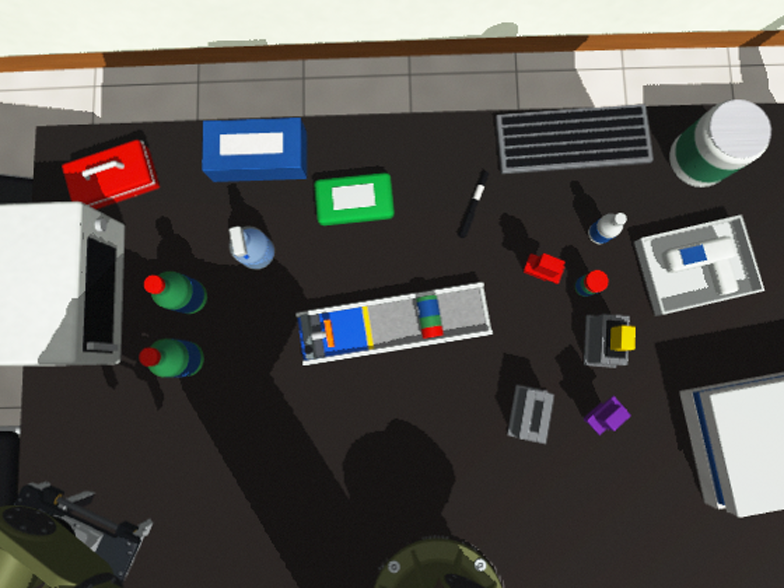

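The pictures show two like grey holders: the right one holds the yellow paddle at top view (607,340), and the empty left one is at (530,413). The meant holder is the right one. The red and purple paddles at (545,268) and (608,415) are decoys. The track runs from right to left in the top view, with the vial at (429,315).

```bash
cat > m.py <<'E'
from h import *
def rect(p):
    (c,s,a)=cv2.minAreaRect((p[:,:2]*1000).astype(np.float32)); return np.round(c,1),np.round(s,1),round(a,2)
for n in("scene","top"):
    d=np.load(f"pics/{n}.npz");P=d["P"];I=d["I"].astype(int);hsv=cv2.cvtColor(d["I"],cv2.COLOR_RGB2HSV)
    H,S,V=[hsv[...,k].astype(int) for k in range(3)]
    X,Y,Z=P[...,0],P[...,1],P[...,2]
    yel=(H>20)&(H<33)&(S>150)&(V>100)
    q=P[yel&(Z>.09)]; zt=np.percentile(q[:,2],90); t=q[q[:,2]>zt-.006]
    print(n,"handle top",len(t),zt,rect(t))
    c=t.mean(0)
    # holder top face
    m=(np.hypot(X-c[0],Y-c[1])<.075)&(abs(Z-.08)<.004)&(S<60)
    print(" holder top",m.sum(),np.median(Z[m]),rect(P[m]))
    w=(abs(Z-.032)<.004)&(S<40)&(V>110)&(Y>-.2)&(Y<.3)&(X>.3)&(X<.6)
    k,l=cv2.connectedComponents(cv2.dilate(w.astype(np.uint8),np.ones((3,3))))
    b=np.argmax(np.bincount(l[l>0])); w&=l==b
    print(" track",w.sum(),rect(P[w]),np.median(Z[w]))
    np.save(f"pics/{n}_w.npy",P[w])
    g=yel&(Z<.05)&(Y>-.1)&(X>.3); print(" crest",g.sum(),P[g].mean(0))
    o=(H>4)&(H<20)&(S>170)&(V>120)&(Z>.02)&(Z<.08)&(Y>0)&(X>.3); print(" pad",o.sum(),rect(P[o]), P[o].mean(0))
    v=(S>120)&(Z>.035)&(Z<.06)&(Y>-.15)&(Y<.1)&(X>.35)&(X<.55)&~yel&~o&((H<8)|(H>170)|((H>45)&(H<130)))
    v&=~((H>100)&(Z<.03)); print(" vial",v.sum(),rect(P[v]),P[v][:,2].max())
    # table check
    tb=(Z<.02)&(Z>-.02)&(X>.35)&(X<.6)&(Y<-.05)&(Y>-.25); print(" table",np.median(Z[tb]))
E
python3 m.py; python3 - <<'E'
from h import *
I=np.load("pics/top.npz")["I"]
c=dict(pixels=I); save(c,"crop_top.png",(200,180,480,330),2.8)
E
```

```text
scene handle top 239 0.14252265622997232 (array([ 741.2, -364.8]), array([ 25.1, 567.1]), 82.06)
 holder top 389 0.0797777868672307 (array([ 481.1, -328.7]), array([48.2, 90.6]), 84.4)
 track 415 (array([566.6,  70.4]), array([ 17.3, 353.9]), 7.94) 0.031868300611228695
 crest 38 [0.51470529 0.11568205 0.02134941]
 pad 128 (array([499.5, 101.3]), array([193. ,  46.1]), 82.67) [0.51048488 0.18406233 0.0459204 ]
 vial 152 (array([524.1,  -6.4]), array([54.8, 30. ]), 8.39) 0.056421432475293964
 table 0.00021663834979590568
top handle top 182 0.14405585279724492 (array([ 479.4, -326.7]), array([24.4, 38.6]), 85.87)
 holder top 282 0.08005868345256317 (array([ 479.7, -326. ]), array([49.6, 88.5]), 84.05)
 track 382 (array([476.9,  63.1]), array([  8.2, 355.4]), 7.91) 0.032455088718233105
 crest 95 [0.51705077 0.11859314 0.02118831]
 pad 68 (array([497.2, 105.6]), array([184.7,  46.2]), 84.61) [0.50592974 0.18569297 0.05441532]
 vial 299 (array([ 5.23e+02, -4.00e-01]), array([56.2, 38.3]), 8.41) 0.0597145951517577
 table 0.0006468787990567826
```

View pics/crop_top.png

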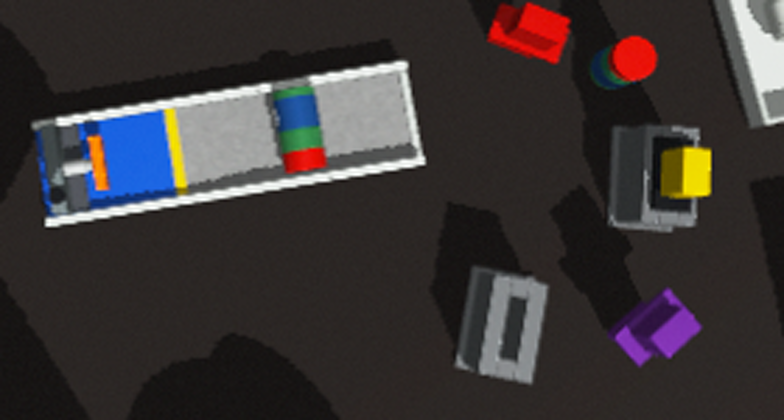

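The crop confirms it: the rightmost holder (crop 655,175) carries the yellow paddle (685,172). The empty holder (505,325) lies further left. The vial is at about track x=-60, and the track heading is about 97.9°.

>>> carry_out(motion="0.01 -0.03 0.02 0 0 6.27 0;0.01 -0.03 0.02 0 0 6.27 0;0.01 -0.03 0.02 0 0 6.26 0;0.0123 -0.041 0 0 0 0 0;0.0123 -0.041 0 0 0 0 0;0.0123 -0.041 0 0 0 0 0;0.0123 -0.041 0 0 0 0 0;0.0123 -0.041 0 0 0 0 0;0.0123 -0.041 0 0 0 0 0;0.0123 -0.041 0 0 0 0 0;0.0123 -0.041 0 0 0 0 0;0.0123 -0.041 0 0 0 0 0;0.0123 -0.041 0 0 0 0 0;0.0123 -0.041 0 0 0 0 0;0.0123 -0.041 0 0 0 0 0;0.0123 -0.041 0 0 0 0 0;0.0123 -0.041 0 0 0 0 0;0.0123 -0.041 0 0 0 0 0;0.0123 -0.041 0 0 0 0 0;0.0123 -0.041 0 0 0 0 0", grip_force=40)

```text
time_s: 1.77
ee_pos: [0.4617, -0.2702, 0.2651]
eef_rot: [3.141, -0.0, 3.042]
force: [-0.2, 0.8, 0.6]
grip_width: 0.0939
grip_force: 0.0
```

```bash
python3 - <<'E'
from h import *
# refined: vial and pad in track coords, bottle_etc. skip
d=np.array([-.1374,.9905]);n=np.array([.9905,.1374])
for nm in("scene","top"):
    D=np.load(f"pics/{nm}.npz");P=D["P"];hsv=cv2.cvtColor(D["I"],cv2.COLOR_RGB2HSV);H,S,V=[hsv[...,k].astype(int) for k in range(3)]
    x=P[...,:2]@d*1000+13.3; y=P[...,:2]@n*1000-527; z=P[...,2]*1000
    b=(abs(y)<45)&(z>36)&(x>-110)&(x<-20)
    q=z[b]; print(nm,"vial x",np.percentile(x[b],[1,99]),"y",np.percentile(y[b],[1,99]),"apex x",x[b][q>51].mean(),q.max())
    o=(H>4)&(H<20)&(S>150)&(z>25)&(abs(y)<45)&(x>70); print("pad",o.sum(),np.percentile(x[o],[3,50,97]),np.percentile(y[o],[3,97]),np.median(z[o]))
    for lo,hi in((-60,-35),(35,60)):
        w=(abs(z-32)<4)&(S<40)&(V>100)&(y>lo)&(y<hi)&(x>-175)&(x<195)
        if w.sum()>20: print(" wall",w.sum(),np.median(y[w]),np.polyfit(x[w],y[w],1),np.percentile(x[w],[1,99]))
o=ctrl.get_obs();print(o["time_s"],o["ee_pos"],np.degrees(o["eef_rot"]),o["force"])
E
```

```text
scene vial x [-79.76906873 -42.98199981] y [-34.7374129   40.71373659] apex x -61.03306832959878 56.42143247529396
pad 147 [123.87158875 126.520415   402.41694918] [-19.87716154  25.4329978 ] 47.745267303464736
 wall 326 -43.35855626676357 [ 7.01441473e-04 -4.37495185e+01] [-169.81903556  167.17159942]
 wall 420 48.20107666209293 [-1.94536692e-03  4.78687431e+01] [-169.57355329  180.44756402]
top vial x [-79.20176184 -39.95503904] y [-36.89144364  40.12946281] apex x -59.57951279106296 59.7145951517577
pad 83 [125.50596909 130.99770086 416.03761807] [-23.41897095  21.25909354] 55.07448913737822
 wall 382 -46.163166508046174 [-3.68100479e-04 -4.61554860e+01] [-163.88143311  184.59394957]
 wall 370 45.767954884238236 [2.45515390e-03 4.58283905e+01] [-164.69100197  183.06161779]
1.7667 [ 0.46168125 -0.27023957  0.26506886] [ 1.79983399e+02 -2.38695987e-02  1.74265886e+02] [-0.15433103  0.82441933  0.58177608]
```

>>> carry_out(motion="0.0123 -0.040 0 0 0 0 0;0 0 0 0 0 0 0;0 0 -0.02 0 0 0 0;0 0 -0.04 0 0 0 0;0 0 -0.02 0 0 0 0;0 0 0 0 0 0 0;0 0 0 0 0 0 0")

```text
time_s: 2.35
ee_pos: [0.4738, -0.3076, 0.1854]
eef_rot: [3.141, -0.001, 3.042]
force: [0.4, 0.2, 0.9]
grip_width: 0.0938
grip_force: 0.0
```

>>> carry_out(motion="0.0056 -0.0191 0 0 0 0 0;0 0 -0.03 0 0 0 0;0 0 -0.03 0 0 0 0;0 0 -0.0174 0 0 0 0;0 0 -0.01 0 0 0 0;0 0 0 0 0 0 0;0 0 0 0 0 0 0")

```text
time_s: 2.93
ee_pos: [0.4803, -0.3274, 0.0999]
eef_rot: [-3.14, 0.002, 3.042]
force: [-0.2, 0.3, 0.2]
grip_width: 0.094
grip_force: 0.0
```

```bash
python3 - <<'E'
from h import *
o=ctrl.get_obs();print(o["time_s"],o["ee_pos"],np.degrees(o["eef_rot"]),o["force"])
c=cam("scene"); save(c,"pre.png",(70,220,230,350),4.5)
E
```

```text
2.9333 [ 0.48029373 -0.32740362  0.09985016] [-1.79936812e+02  1.03046206e-01  1.74296549e+02] [-0.15432519  0.30120355  0.24909267]
```

View pics/pre.png

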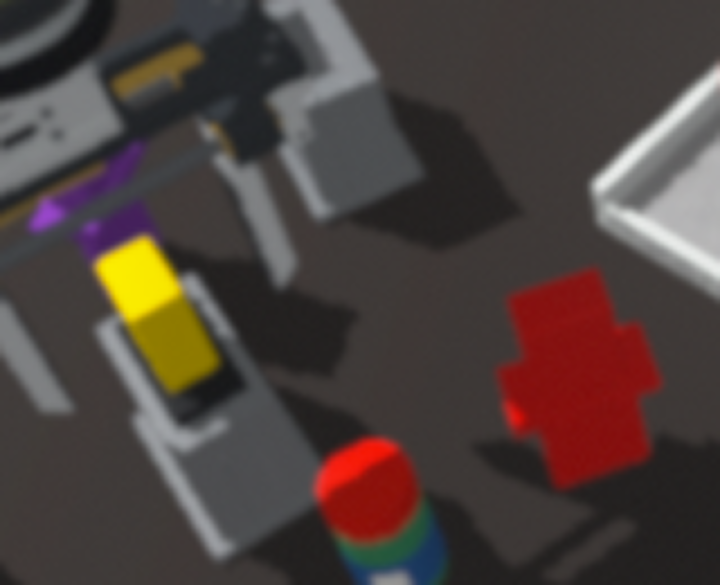

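The open fingers straddle the yellow handle (pixel 165,310), with clearance on both sides. Closing now.

>>> carry_out(motion="0 0 0 0 0 0 255;0 0 0 0 0 0 255;0 0 0 0 0 0 255;0 0 0 0 0 0 255;0 0 0 0 0 0 255;0 0 0 0 0 0 255;0 0 0 0 0 0 255;0 0 0 0 0 0 255;0 0 0 0 0 0 255;0 0 0 0 0 0 255", grip_force=40)

```text
time_s: 3.82
ee_pos: [0.4796, -0.3269, 0.098]
eef_rot: [-3.142, -0.0, 3.042]
force: [0.4, -0.6, -0.5]
grip_width: 0.031
grip_force: 0.0
```

>>> carry_out(motion="0 0 0 0 0 0 255;0 0 0 0 0 0 255;0 0 0 0 0 0 255;0 0 0 0 0 0 255;0 0 0 0 0 0 255;0 0 0 0 0 0 255")

```text
time_s: 4.32
ee_pos: [0.4796, -0.327, 0.098]
eef_rot: [3.142, -0.0, 3.042]
force: [0.2, -0.3, -0.6]
grip_width: 0.024
grip_force: 40.0
```

>>> carry_out(motion="0 0 0.01 0 0 0 255;0 0 0.02 0 0 0 255;0 0 0.03 0 0 0 255;0 0 0.03 0 0 0 255;0 0 0.03 0 0 0 255;0 0 0.02 0 0 0 255;0 0.02 0 0 0 4.5 255;0 0.03 0 0 0 4.5 255;0 0.03 0 0 0 4.6 255;0 0.03 0 0 0 0 255;0 0.03 0 0 0 0 255;0 0.03 0 0 0 0 255;0.02 0.03 0 0 0 0 255;0.02 0.03 0 0 0 0 255;0.0210 0.03 0 0 0 0 255;0 0.0124 0 0 0 0 255;0 0 0 0 0 0 255;0 0 0 0 0 0 255;0 0 0 0 0 0 255")

```text
time_s: 5.9
ee_pos: [0.5402, -0.0554, 0.2384]
eef_rot: [-3.141, 0.0, -3.004]
force: [0.4, 0.5, -0.6]
grip_width: 0.0237
grip_force: 40.0
```

```bash
python3 - <<'E'
from h import *
o=ctrl.get_obs();print(o["time_s"],o["ee_pos"],np.degrees(o["eef_rot"]),o["force"],o["grip_width"])
c=cam("scene"); save(c,"lift.png",(100,50,380,260),2.8)
E
```

```text
5.9 [ 0.54020111 -0.05539898  0.23842068] [-1.79986828e+02  1.04380719e-02 -1.72144699e+02] [ 0.37135327  0.50633492 -0.55599508] 0.023736554843291728
```

View pics/lift.png

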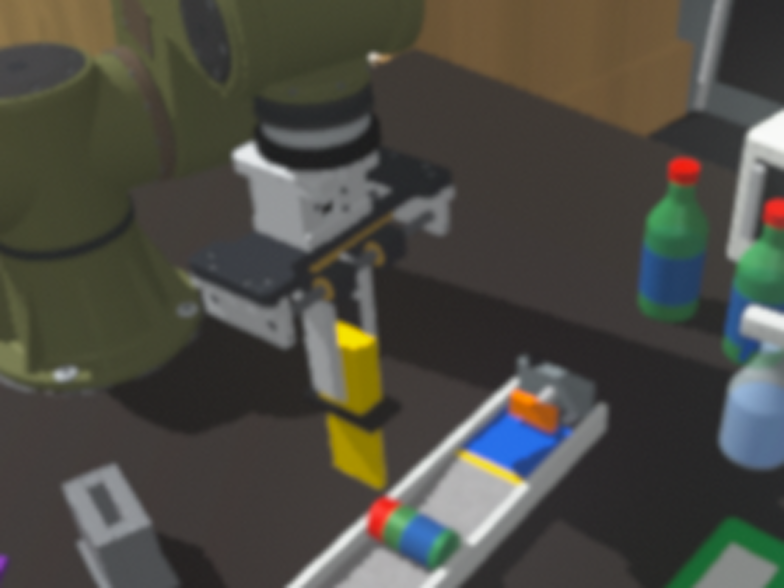

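>>> carry_out(motion="0 0 -0.025 0 0 0 255;0 0 -0.035 0 0 0 255;0 0 -0.03 0 0 0 255;0 0 -0.02 0 0 0 255;0 0 -0.01 0 0 0 255;0 0 -0.0035 0 0 0 255;0 0 0 0 0 0 255;0 0 0 0 0 0 255;0 0 0 0 0 0 255")

```text
time_s: 6.7
ee_pos: [0.5412, -0.0548, 0.116]
eef_rot: [-3.141, 0.002, -3.004]
force: [0.6, 0.4, -0.7]
grip_width: 0.0241
grip_force: 40.0
```

>>> carry_out(motion="-0.00034 0.00248 0 0 0 0 255;-0.00034 0.00248 0 0 0 0 255;-0.00034 0.00248 0 0 0 0 255;-0.00034 0.00248 0 0 0 0 255;-0.00034 0.00248 0 0 0 0 255;-0.00034 0.00248 0 0 0 0 255;-0.00034 0.00248 0 0 0 0 255;-0.00034 0.00248 0 0 0 0 255;-0.0002 0.00144 0 0 0 0 255;-0.0002 0.00144 0 0 0 0 255;-0.0002 0.00144 0 0 0 0 255;-0.0002 0.00144 0 0 0 0 255;-0.0002 0.00144 0 0 0 0 255;-0.0002 0.00144 0 0 0 0 255;-0.0002 0.00144 0 0 0 0 255;-0.0002 0.00144 0 0 0 0 255;-0.0002 0.00144 0 0 0 0 255;-0.0002 0.00144 0 0 0 0 255;-0.0002 0.00144 0 0 0 0 255;-0.0002 0.00144 0 0 0 0 255")

```text
time_s: 8.37
ee_pos: [0.5354, -0.0173, 0.1146]
eef_rot: [-3.142, 0.0, -3.004]
force: [0.4, -0.2, -1.7]
grip_width: 0.0239
grip_force: 40.0
```

>>> carry_out(motion="-0.0002 0.00144 0 0 0 0 255;-0.0002 0.00144 0 0 0 0 255;-0.0002 0.00144 0 0 0 0 255;-0.0002 0.00144 0 0 0 0 255;-0.0002 0.00144 0 0 0 0 255;-0.0002 0.00144 0 0 0 0 255;-0.0002 0.00144 0 0 0 0 255;-0.0002 0.00144 0 0 0 0 255;-0.0002 0.00144 0 0 0 0 255;-0.0002 0.00144 0 0 0 0 255;-0.0002 0.00144 0 0 0 0 255;-0.0002 0.00144 0 0 0 0 255;-0.0002 0.00144 0 0 0 0 255;-0.0002 0.00144 0 0 0 0 255;-0.0002 0.00144 0 0 0 0 255;-0.0002 0.00144 0 0 0 0 255;-0.0002 0.00144 0 0 0 0 255;-0.0002 0.00144 0 0 0 0 255;-0.0002 0.00144 0 0 0 0 255;-0.0002 0.00144 0 0 0 0 255")

```text
time_s: 10.03
ee_pos: [0.5314, 0.0115, 0.1146]
eef_rot: [-3.142, 0.0, -3.004]
force: [-0.1, -1.0, -1.1]
grip_width: 0.0239
grip_force: 40.0
```

```bash
cat > w.py <<'E'
from h import *
import sys
d=np.array([-.1374,.9905]);n=np.array([.9905,.1374])
o=ctrl.get_obs();p=o["ee_pos"]
print(o["time_s"],"blade x",p[:2]@d*1000+13.3,"lat",p[:2]@n*1000-527,"z",p[2],"F along",o["force"][:2]@d,o["force"],o["moment"])
for nm in("scene","top"):
    c=cam(nm);P=cloud(c);hsv=cv2.cvtColor(c["pixels"],cv2.COLOR_RGB2HSV);H,S=hsv[...,0].astype(int),hsv[...,1].astype(int)
    x=P[...,:2]@d*1000+13.3; y=P[...,:2]@n*1000-527; z=P[...,2]*1000
    b=(abs(y)<45)&(z>28)&(z<64)&(x>-164)&(x<150)&(S>90)&(((H>40)&(H<95))|(H<4)|(H>172))
    if b.sum()>5: print(nm,b.sum(),"vial green/red x",np.percentile(x[b],[3,50,97]),"zmax",z[b].max())
    if len(sys.argv)>1 and nm=="scene": save(c,sys.argv[1],(160,100,360,250),3.9)
E
python3 w.py push.png
```

```text
10.0333 blade x -48.30903832609857 lat 0.9543225043431676 z 0.11455611562198131 F along -0.9535435888639126 [-0.10364351 -0.97706634 -1.08235202] [-0.01294939  0.01505985  0.06343221]
scene 87 vial green/red x [-43.59870148 -33.31184878 124.98783952] zmax 54.62306169670506
top 23 vial green/red x [-30.93768446 -12.88665908 125.44766211] zmax 57.49129037424727
```

View pics/push.png

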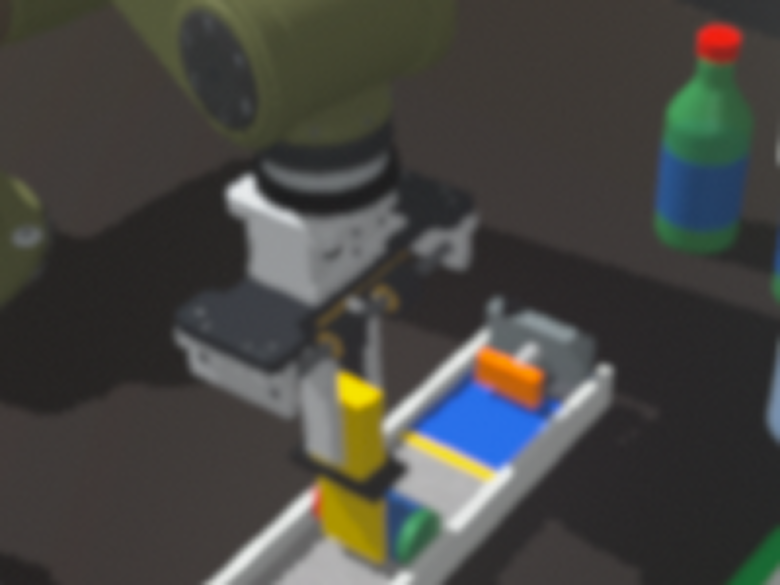

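The blade (pixel 350,520) is pushing the vial squarely, and the vial shows green at (418,535).

>>> carry_out(motion="-0.0002 0.00144 0 0 0 0 255;-0.0002 0.00144 0 0 0 0 255;-0.0002 0.00144 0 0 0 0 255;-0.0002 0.00144 0 0 0 0 255;-0.0002 0.00144 0 0 0 0 255;-0.0002 0.00144 0 0 0 0 255;-0.0002 0.00144 0 0 0 0 255;-0.0002 0.00144 0 0 0 0 255;-0.0002 0.00144 0 0 0 0 255;-0.0002 0.00144 0 0 0 0 255;-0.0002 0.00144 0 0 0 0 255;-0.0002 0.00144 0 0 0 0 255;-0.0002 0.00144 0 0 0 0 255;-0.0002 0.00144 0 0 0 0 255;-0.0002 0.00144 0 0 0 0 255;-0.0002 0.00144 0 0 0 0 255;-0.0002 0.00144 0 0 0 0 255;-0.0002 0.00144 0 0 0 0 255;-0.0002 0.00144 0 0 0 0 255;-0.0002 0.00144 0 0 0 0 255")

```text
time_s: 11.8
ee_pos: [0.5274, 0.0403, 0.1145]
eef_rot: [-3.142, -0.0, -3.004]
force: [0.0, 0.1, -1.0]
grip_width: 0.0235
grip_force: 40.0
```

>>> carry_out(motion="-0.0002 0.00144 0 0 0 0 255;-0.0002 0.00144 0 0 0 0 255;-0.0002 0.00144 0 0 0 0 255;-0.0002 0.00144 0 0 0 0 255;-0.0002 0.00144 0 0 0 0 255;-0.0002 0.00144 0 0 0 0 255;-0.0002 0.00144 0 0 0 0 255;-0.0002 0.00144 0 0 0 0 255;-0.0002 0.00144 0 0 0 0 255;-0.0002 0.00144 0 0 0 0 255;-0.0002 0.00144 0 0 0 0 255;-0.0002 0.00144 0 0 0 0 255;-0.0002 0.00144 0 0 0 0 255;-0.0002 0.00144 0 0 0 0 255;-0.0002 0.00144 0 0 0 0 255;-0.0002 0.00144 0 0 0 0 255;-0.0002 0.00144 0 0 0 0 255;-0.0002 0.00144 0 0 0 0 255;-0.0002 0.00144 0 0 0 0 255;-0.0002 0.00144 0 0 0 0 255")

```text
time_s: 13.47
ee_pos: [0.5234, 0.0691, 0.1145]
eef_rot: [3.142, -0.0, -3.004]
force: [-0.5, -0.8, -0.8]
grip_width: 0.0239
grip_force: 40.0
```

```bash
python3 w.py
```

```text
13.4667 blade x 9.834854228930148 lat 0.9374093148992415 z 0.11454397118110377 F along -0.6798242030175563 [-0.52535255 -0.75922024 -0.80492026] [-0.06146253 -0.01763877 -0.04178766]
scene 97 vial green/red x [ 13.90747907  25.09373973 125.99548079] zmax 60.029109437424786
top 53 vial green/red x [ 17.48254122  37.40100741 125.21237275] zmax 62.48157143173949
```

>>> carry_out(motion="-0.00015 0.00108 0 0 0 0 255;-0.00015 0.00108 0 0 0 0 255;-0.00015 0.00108 0 0 0 0 255;-0.00015 0.00108 0 0 0 0 255;-0.00015 0.00108 0 0 0 0 255;-0.00015 0.00108 0 0 0 0 255;-0.00015 0.00108 0 0 0 0 255;-0.00015 0.00108 0 0 0 0 255;-0.00015 0.00108 0 0 0 0 255;-0.00015 0.00108 0 0 0 0 255;-0.00015 0.00108 0 0 0 0 255;-0.00015 0.00108 0 0 0 0 255;-0.00015 0.00108 0 0 0 0 255;-0.00015 0.00108 0 0 0 0 255;-0.00015 0.00108 0 0 0 0 255;-0.00015 0.00108 0 0 0 0 255;-0.00015 0.00108 0 0 0 0 255;-0.00015 0.00108 0 0 0 0 255;-0.00015 0.00108 0 0 0 0 255;-0.00015 0.00108 0 0 0 0 255")

```text
time_s: 15.23
ee_pos: [0.5204, 0.0907, 0.1145]
eef_rot: [3.142, -0.0, -3.004]
force: [0.1, 0.3, -0.7]
grip_width: 0.0241
grip_force: 40.0
```

>>> carry_out(motion="-0.00015 0.00108 0 0 0 0 255;-0.00015 0.00108 0 0 0 0 255;-0.00015 0.00108 0 0 0 0 255;-0.00015 0.00108 0 0 0 0 255;-0.00015 0.00108 0 0 0 0 255;-0.00015 0.00108 0 0 0 0 255;-0.00015 0.00108 0 0 0 0 255;-0.00015 0.00108 0 0 0 0 255;-0.00015 0.00108 0 0 0 0 255;-0.00015 0.00108 0 0 0 0 255;-0.00015 0.00108 0 0 0 0 255;-0.00015 0.00108 0 0 0 0 255;-0.00015 0.00108 0 0 0 0 255;-0.00015 0.00108 0 0 0 0 255;-0.00015 0.00108 0 0 0 0 255;-0.00015 0.00108 0 0 0 0 255")

```text
time_s: 16.57
ee_pos: [0.518, 0.108, 0.1146]
eef_rot: [-3.142, -0.0, -3.004]
force: [0.8, 0.4, -0.4]
grip_width: 0.024
grip_force: 40.0
```

```bash
python3 w.py bay.png
```

```text
16.5667 blade x 49.04965380965773 lat 0.9287733665959195 z 0.11455038588767599 F along 0.30321535352940493 [ 0.83602355  0.42209489 -0.44929229] [ 0.05231327 -0.00244463 -0.05432038]
scene 89 vial green/red x [68.73854612 79.57766821 98.15578071] zmax 61.405502881361706
top 73 vial green/red x [ 75.01200353  92.981005   109.39668597] zmax 62.09390915681112
```

View pics/bay.png

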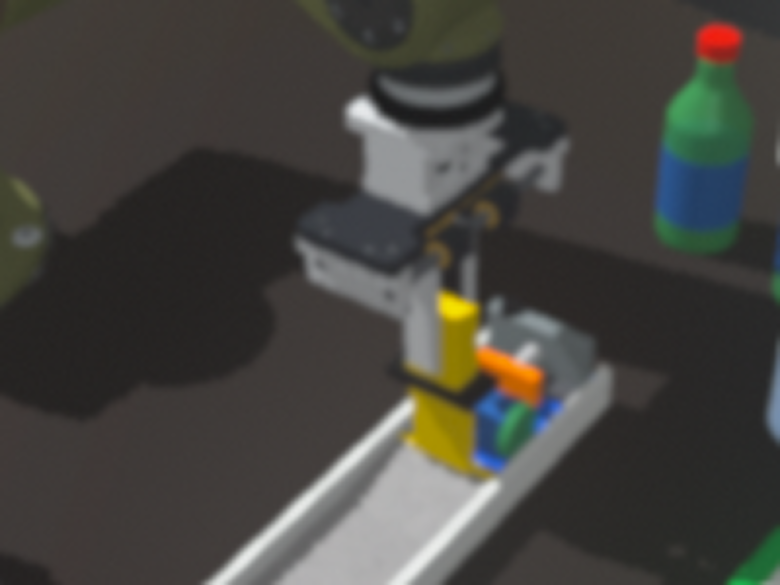

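The vial (505,430) has rolled over the crest and is slowly running to the pad. The blade now follows it.

>>> carry_out(motion="-0.00025 0.0018 0 0 0 0 255;-0.00025 0.0018 0 0 0 0 255;-0.00025 0.0018 0 0 0 0 255;-0.00025 0.0018 0 0 0 0 255;-0.00025 0.0018 0 0 0 0 255;-0.00025 0.0018 0 0 0 0 255;-0.00025 0.0018 0 0 0 0 255;-0.00025 0.0018 0 0 0 0 255;-0.00025 0.0018 0 0 0 0 255;-0.00025 0.0018 0 0 0 0 255;-0.00025 0.0018 0 0 0 0 255;-0.00025 0.0018 0 0 0 0 255;-0.00025 0.0018 0 0 0 0 255;0 0 0 0 0 0 255;0 0 0 0 0 0 255;0 0 0 0 0 0 255")

```text
time_s: 18.0
ee_pos: [0.5148, 0.1312, 0.1146]
eef_rot: [-3.142, 0.0, -3.004]
force: [-0.4, -0.4, -0.9]
grip_width: 0.0239
grip_force: 40.0
```

```bash
python3 w.py
```

```text
18.0 blade x 72.51641026682987 lat 0.938900407277174 z 0.11455346355138851 F along -0.32951028176336206 [-0.38895218 -0.38662525 -0.89147581] [ 0.06414589 -0.02465485  0.01387443]
scene 87 vial green/red x [ 85.41997684  96.43256459 114.02546835] zmax 61.543588553857
top 59 vial green/red x [ 89.58601685 107.55719362 122.46294556] zmax 62.78263200961787
```

>>> carry_out(motion="-0.0001 0.00072 0 0 0 0 255;-0.0001 0.00072 0 0 0 0 255;-0.0001 0.00072 0 0 0 0 255;-0.0001 0.00072 0 0 0 0 255;-0.0001 0.00072 0 0 0 0 255;-0.0001 0.00072 0 0 0 0 255;-0.0001 0.00072 0 0 0 0 255;0 0 0 0 0 0 255")

```text
time_s: 18.77
ee_pos: [0.5141, 0.1364, 0.1145]
eef_rot: [3.142, 0.0, -3.004]
force: [-0.5, 0.0, -0.2]
grip_width: 0.0237
grip_force: 40.0
```

>>> carry_out(motion="-0.00005 0.00036 0 0 0 0 255;-0.00005 0.00036 0 0 0 0 255;0 0 0 0 0 0 255")

```text
time_s: 19.02
ee_pos: [0.514, 0.137, 0.1146]
eef_rot: [-3.142, -0.0, -3.004]
force: [0.4, -0.6, -0.1]
grip_width: 0.0241
grip_force: 40.0
```

>>> carry_out(motion="-0.00005 0.00036 0 0 0 0 255;-0.00005 0.00036 0 0 0 0 255;0 0 0 0 0 0 255")

```text
time_s: 19.27
ee_pos: [0.5139, 0.1378, 0.1146]
eef_rot: [-3.142, 0.0, -3.004]
force: [0.6, -0.1, -1.5]
grip_width: 0.0237
grip_force: 40.0
```

>>> carry_out(motion="-0.00005 0.00036 0 0 0 0 255;-0.00005 0.00036 0 0 0 0 255;0 0 0 0 0 0 255")

```text
time_s: 19.52
ee_pos: [0.5138, 0.1385, 0.1146]
eef_rot: [3.142, 0.0, -3.004]
force: [0.1, 0.7, 0.2]
grip_width: 0.0234
grip_force: 40.0
```

>>> carry_out(motion="-0.00005 0.00036 0 0 0 0 255;-0.00005 0.00036 0 0 0 0 255;0 0 0 0 0 0 255")

```text
time_s: 19.77
ee_pos: [0.5137, 0.1392, 0.1145]
eef_rot: [3.142, 0.0, -3.004]
force: [0.4, 0.7, -0.4]
grip_width: 0.0238
grip_force: 40.0
```

>>> carry_out(motion="-0.00005 0.00036 0 0 0 0 255;-0.00005 0.00036 0 0 0 0 255;0 0 0 0 0 0 255")

```text
time_s: 20.02
ee_pos: [0.5136, 0.1398, 0.1146]
eef_rot: [-3.141, 0.0, -3.004]
force: [-0.2, -0.5, -0.9]
grip_width: 0.0237
grip_force: 40.0
```

```bash
python3 w.py
```

```text
20.0167 blade x 81.21682769188362 lat 0.9576855340053498 z 0.11455884085017362 F along -0.5016528168099249 [-0.20728139 -0.53521785 -0.92005278] [-0.16209292 -0.00893278  0.00195108]
scene 91 vial green/red x [ 85.4368975   96.85872306 115.36119646] zmax 60.27477786825908
top 51 vial green/red x [ 90.32919573 108.24149912 121.9826718 ] zmax 63.828687790733476
```

>>> carry_out(motion="-0.00005 0.00036 0 0 0 0 255;-0.00005 0.00036 0 0 0 0 255;0 0 0 0 0 0 255")

```text
time_s: 20.37
ee_pos: [0.5135, 0.1404, 0.1145]
eef_rot: [-3.141, 0.0, -3.004]
force: [0.6, -3.4, -0.1]
grip_width: 0.0234
grip_force: 40.0
```

>>> carry_out(motion="-0.00005 0.00036 0 0 0 0 255;0 0 0 0 0 0 255;0 0 0 0 0 0 255")

```text
time_s: 20.62
ee_pos: [0.5135, 0.1408, 0.1145]
eef_rot: [-3.141, -0.0, -3.004]
force: [0.5, -3.2, -1.4]
grip_width: 0.0241
grip_force: 40.0
```

>>> carry_out(motion="-0.00005 0.00036 0 0 0 0 255;0 0 0 0 0 0 255;0 0 0 0 0 0 255")

```text
time_s: 20.87
ee_pos: [0.5134, 0.1411, 0.1145]
eef_rot: [-3.141, -0.0, -3.004]
force: [1.0, -5.6, -1.1]
grip_width: 0.0237
grip_force: 40.0
```

>>> carry_out(motion="-0.00003 0.00025 0 0 0 0 255;0 0 0 0 0 0 255;0 0 0 0 0 0 255")

```text
time_s: 21.12
ee_pos: [0.5134, 0.1413, 0.1145]
eef_rot: [-3.141, -0.0, -3.004]
force: [1.3, -6.0, -1.7]
grip_width: 0.024
grip_force: 40.0
```

>>> carry_out(motion="0 0 0 0 0 0 255")

```text
time_s: 21.2
ee_pos: [0.5134, 0.1413, 0.1145]
eef_rot: [-3.141, -0.0, -3.004]
force: [0.4, -6.0, -1.2]
grip_width: 0.0237
grip_force: 40.0
```

>>> carry_out(motion="0 0 0 0 0 0 255")

```text
time_s: 21.28
ee_pos: [0.5134, 0.1413, 0.1145]
eef_rot: [-3.141, -0.0, -3.004]
force: [1.7, -5.1, -0.9]
grip_width: 0.0238
grip_force: 40.0
```

>>> carry_out(motion="-0.00004 0.0003 0 0 0 0 255;0 0 0 0 0 0 255;0 0 0 0 0 0 255")

```text
time_s: 21.53
ee_pos: [0.5134, 0.1415, 0.1145]
eef_rot: [-3.141, -0.0, -3.004]
force: [1.1, -6.2, -2.2]
grip_width: 0.0237
grip_force: 40.0
```

>>> carry_out(motion="0 0 0 0 0 0 255;0 0 0 0 0 0 255")

```text
time_s: 21.7
ee_pos: [0.5134, 0.1415, 0.1145]
eef_rot: [-3.141, -0.0, -3.004]
force: [0.4, -6.2, -1.7]
grip_width: 0.0239
grip_force: 40.0
```

>>> carry_out(motion="0 0 0 0 0 0 255;0 0 0 0 0 0 255")

```text
time_s: 21.87
ee_pos: [0.5134, 0.1415, 0.1145]
eef_rot: [-3.141, -0.0, -3.004]
force: [0.5, -6.4, -2.0]
grip_width: 0.024
grip_force: 40.0
```

>>> carry_out(motion="0 0 0 0 0 0 255;0 0 0 0 0 0 255")

```text
time_s: 22.03
ee_pos: [0.5134, 0.1415, 0.1145]
eef_rot: [-3.141, -0.0, -3.004]
force: [-0.1, -6.5, -1.5]
grip_width: 0.0235
grip_force: 40.0
```

>>> carry_out(motion="-0.00003 0.0002 0 0 0 0 255;0 0 0 0 0 0 255;0 0 0 0 0 0 255;0 0 0 0 0 0 255")

```text
time_s: 22.37
ee_pos: [0.5134, 0.1416, 0.1145]
eef_rot: [-3.141, -0.0, -3.004]
force: [0.8, -6.0, -0.8]
grip_width: 0.0237
grip_force: 40.0
```

>>> carry_out(motion="0 0 0 0 0 0 255;0 0 0 0 0 0 255;0 0 0 0 0 0 255;0 0 0 0 0 0 255;0 0 0 0 0 0 255;0 0 0 0 0 0 255;0 0 0 0 0 0 255")

```text
time_s: 22.95
ee_pos: [0.5134, 0.1416, 0.1145]
eef_rot: [-3.141, -0.0, -3.004]
force: [1.2, -6.3, -1.6]
grip_width: 0.0237
grip_force: 40.0
```

>>> carry_out(motion="0 0 0 0 0 0 255;0 0 0 0 0 0 255;0 0 0 0 0 0 255;0 0 0 0 0 0 255;0 0 0 0 0 0 255;0 0 0 0 0 0 255;0 0 0 0 0 0 255")

```text
time_s: 23.53
ee_pos: [0.5134, 0.1416, 0.1145]
eef_rot: [-3.141, -0.0, -3.004]
force: [2.0, -6.4, -1.5]
grip_width: 0.0239
grip_force: 40.0
```

```bash
python3 w.py; python3 -c "
from h import *
print(np.degrees(ctrl.get_obs()['eef_rot']))"
```

```text
23.5333 blade x 83.0409412754928 lat 0.9350233131950745 z 0.11451684148455793 F along -6.65112341282838 [ 1.97997128 -6.44025781 -1.52156936] [-1.77598771 -0.26907635  0.02497466]
scene 99 vial green/red x [ 87.48250787  97.36389912 119.09276429] zmax 60.684928727738566
top 53 vial green/red x [ 90.54709633 110.81120247 126.34365689] zmax 63.3275201053054
[-1.79949039e+02 -5.85723825e-03 -1.72108707e+02]
```

>>> carry_out(motion="-0.00005 0.00036 0 0 0 0 255;0 0 0 0 0 0 255;0 0 0 0 0 0 255;0 0 0 0 0 0 255")

```text
time_s: 23.97
ee_pos: [0.5133, 0.1419, 0.1145]
eef_rot: [-3.14, -0.0, -3.004]
force: [1.6, -6.9, -0.8]
grip_width: 0.0239
grip_force: 40.0
```

>>> carry_out(motion="0 0 0 0 0 0 255;0 0 0 0 0 0 255;0 0 0 0 0 0 255;0 0 0 0 0 0 255;0 0 0 0 0 0 255")

```text
time_s: 24.38
ee_pos: [0.5133, 0.1419, 0.1145]
eef_rot: [-3.14, -0.0, -3.004]
force: [1.5, -7.0, -1.4]
grip_width: 0.0235
grip_force: 40.0
```

>>> carry_out(motion="0 0 0 0 0 0 255;0 0 0 0 0 0 255;0 0 0 0 0 0 255;0 0 0 0 0 0 255;0 0 0 0 0 0 255")

```text
time_s: 24.8
ee_pos: [0.5133, 0.1419, 0.1145]
eef_rot: [-3.141, -0.0, -3.004]
force: [1.3, -7.5, -1.9]
grip_width: 0.0237
grip_force: 40.0
```

>>> carry_out(motion="0 0 0 0 0 0 255;0 0 0 0 0 0 255;0 0 0 0 0 0 255;0 0 0 0 0 0 255;0 0 0 0 0 0 255")

```text
time_s: 25.22
ee_pos: [0.5133, 0.1419, 0.1145]
eef_rot: [-3.141, -0.0, -3.004]
force: [1.4, -7.1, -1.7]
grip_width: 0.0239
grip_force: 40.0
```

Pressed at about 7 N for 1.3 s. Now easing off slowly and withdrawing.

>>> carry_out(motion="0.00005 -0.00036 0 0 0 0 255;0.00005 -0.00036 0 0 0 0 255;0.00005 -0.00036 0 0 0 0 255;0.00005 -0.00036 0 0 0 0 255;0.00005 -0.00036 0 0 0 0 255;0.00005 -0.00036 0 0 0 0 255;0.00005 -0.00036 0 0 0 0 255;0.00005 -0.00036 0 0 0 0 255;0.0001 -0.00072 0 0 0 0 255;0.0002 -0.00144 0 0 0 0 255;0.0004 -0.0029 0 0 0 0 255;0.0006 -0.0043 0 0 0 0 255;0.0006 -0.0043 0 0 0 0 255;0.0006 -0.0043 0 0 0 0 255;0.0003 -0.002 0 0 0 0 255;0 0 0 0 0 0 255;0 0 0.01 0 0 0 255;0 0 0.02 0 0 0 255;0 0 0.03 0 0 0 255;0 0 0.03 0 0 0 255")

```text
time_s: 26.88
ee_pos: [0.516, 0.1197, 0.206]
eef_rot: [3.142, -0.001, -3.004]
force: [0.2, 0.6, -0.3]
grip_width: 0.0241
grip_force: 40.0
```

>>> carry_out(motion="0 0 0.03 0 0 0 255;0 0 0.006 0 0 0 255;0 -0.03 0 0 0 0 255;0 -0.04 0 0 0 0 255;0 -0.04 0 0 0 0 255;-0.01 -0.04 0 0 0 -4.6 255;-0.01 -0.04 0 0 0 -4.5 255;-0.01 -0.04 0 0 0 -4.5 255;0 -0.04 0 0 0 0 255;0 -0.04 0 0 0 0 255;0 -0.04 0 0 0 0 255;0 -0.03 0 0 0 0 255;0 0 0 0 0 0 255;0 0 0 0 0 0 255")

```text
time_s: 28.05
ee_pos: [0.486, -0.2613, 0.2401]
eef_rot: [3.141, -0.001, 3.04]
force: [0.6, 0.7, -0.7]
grip_width: 0.0236
grip_force: 40.0
```

```bash
python3 w.py; python3 -c "
from h import *
o=ctrl.get_obs();print(o['ee_pos'],np.degrees(o['eef_rot']))"
```

```text
28.05 blade x -312.29870484193333 lat -81.50114982200671 z 0.240128620638073 F along 0.6081303660536002 [ 0.58521495  0.69514276 -0.67905728] [ 0.0432174  -0.03006109  0.00760385]
scene 232 vial green/red x [ 85.32509104  93.83890884 113.70762656] zmax 61.9142513935792
top 255 vial green/red x [ 88.44234888 104.95988157 123.19841574] zmax 63.9118996487662
[ 0.48645659 -0.2596288   0.2405221 ] [ 1.79980637e+02 -1.37813024e-02  1.74311133e+02]
```

>>> carry_out(motion="-0.003 -0.03 0 0 0 0 255;-0.0038 -0.037 0 0 0 0 255;0 0 0 0 0 0 255;0 0 0 0 0 0 255;0 0 0 0 0 0 255;0 0 0 0 0 0 255")

```text
time_s: 28.65
ee_pos: [0.4801, -0.326, 0.2408]
eef_rot: [3.141, 0.0, 3.044]
force: [-0.1, -0.0, -1.6]
grip_width: 0.0241
grip_force: 40.0
```

```bash
python3 -c "
from h import *
o=ctrl.get_obs();print(o['ee_pos'],np.degrees(o['eef_rot']))"
```

```text
[ 0.48006932 -0.32597678  0.24080354] [1.79994416e+02 1.38003201e-02 1.74381446e+02]
```

>>> carry_out(motion="-0.0005 -0.001 -0.03 0 0 0 255;0 0 -0.03 0 0 0 255;0 0 0 0 0 0 255;0 0 0 0 0 0 255;0 0 0 0 0 0 255")

```text
time_s: 29.07
ee_pos: [0.4799, -0.3282, 0.1825]
eef_rot: [-3.141, 0.002, 3.043]
force: [0.2, -0.4, -0.1]
grip_width: 0.024
grip_force: 40.0
```

```bash
python3 - <<'E'
from h import *
o=ctrl.get_obs();print(o["time_s"],o["ee_pos"],np.degrees(o["eef_rot"]),o["force"],o["grip_width"])
c=cam("scene"); save(c,"ret.png",(60,200,220,350),4)
E
```

```text
29.0667 [ 0.47987699 -0.32822965  0.18252591] [-1.79939431e+02  9.87894843e-02  1.74335080e+02] [ 0.19812055 -0.41333952 -0.05694093] 0.023988743459596017
```

View pics/ret.png

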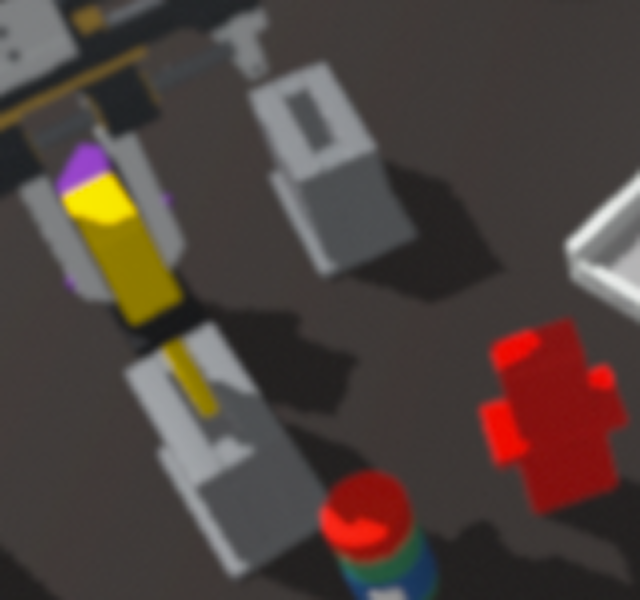

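The blade (190,380) is aligned over the slot of the rightmost holder, and the paddle is straight in the grip.

>>> carry_out(motion="0 0 0 0 0 0 255;0 0 -0.005 0 0 0 255;0 0 -0.005 0 0 0 255;0 0 -0.005 0 0 0 255;0 0 -0.005 0 0 0 255;0 0 0 0 0 0 255")

```text
time_s: 29.62
ee_pos: [0.4787, -0.3281, 0.1591]
eef_rot: [3.141, -0.002, 3.042]
force: [-0.6, 0.5, -0.9]
grip_width: 0.0237
grip_force: 40.0
```

>>> carry_out(motion="0.0009 0.0011 0 0 0 0 255;0 0 0 0 0 0 255;0 0 -0.008 0 0 0 255;0 0 -0.01 0 0 0 255;0 0 -0.01 0 0 0 255;0 0 -0.01 0 0 0 255;0 0 -0.01 0 0 0 255;0 0 -0.006 0 0 0 255;0 0 -0.003 0 0 0 255;0 0 0 0 0 0 255;0 0 0 0 0 0 255")

```text
time_s: 30.53
ee_pos: [0.4801, -0.3274, 0.1037]
eef_rot: [-3.141, 0.0, 3.042]
force: [0.0, 0.2, -0.2]
grip_width: 0.0237
grip_force: 40.0
```

>>> carry_out(motion="0 0 -0.002 0 0 0 255;0 0 -0.002 0 0 0 255;0 0 0 0 0 0 255;0 0 0 0 0 0 255")

```text
time_s: 30.87
ee_pos: [0.48, -0.3273, 0.0996]
eef_rot: [-3.142, 0.0, 3.042]
force: [0.5, 0.3, -1.0]
grip_width: 0.0239
grip_force: 40.0
```

>>> carry_out(motion="0 0 -0.0005 0 0 0 255;0 0 -0.0005 0 0 0 255;0 0 0 0 0 0 255;0 0 0 0 0 0 255")

```text
time_s: 31.2
ee_pos: [0.48, -0.3273, 0.0986]
eef_rot: [-3.142, 0.0, 3.042]
force: [-0.3, -0.4, -0.6]
grip_width: 0.0236
grip_force: 40.0
```

>>> carry_out(motion="0 0 -0.0005 0 0 0 255;0 0 0 0 0 0 255;0 0 0 0 0 0 255")

```text
time_s: 31.45
ee_pos: [0.48, -0.3273, 0.098]
eef_rot: [-3.142, -0.0, 3.042]
force: [-0.3, -0.7, -0.2]
grip_width: 0.0239
grip_force: 40.0
```

>>> carry_out(motion="0 0 0 0 0 0 200;0 0 0 0 0 0 180;0 0 0 0 0 0 150;0 0 0 0 0 0 120;0 0 0 0 0 0 90;0 0 0 0 0 0 60;0 0 0 0 0 0 30;0 0 0 0 0 0 0;0 0 0 0 0 0 0;0 0 0 0 0 0 0;0 0 0 0 0 0 0;0 0 0 0 0 0 0;0 0 0 0 0 0 0;0 0 0 0 0 0 0")

```text
time_s: 32.62
ee_pos: [0.48, -0.3273, 0.0981]
eef_rot: [-3.142, 0.0, 3.042]
force: [-0.2, 0.1, -1.1]
grip_width: 0.0938
grip_force: 0.0
```

>>> carry_out(motion="0 0 0.01 0 0 0 0;0 0 0.02 0 0 0 0;0 0 0.04 0 0 0 0;0 0 0.04 0 0 0 0;0 0 0.04 0 0 0 0;0 0 0.04 0 0 0 0;-0.02 0.02 0 0 0 0 0;-0.03 0.03 0 0 0 0 0;-0.03 0.03 0 0 0 0 0;0 0 0 0 0 0 0;0 0 0 0 0 0 0")

```text
time_s: 33.53
ee_pos: [0.4004, -0.2476, 0.2897]
eef_rot: [-3.14, 0.002, 3.042]
force: [-0.5, -0.1, -0.3]
grip_width: 0.0938
grip_force: 0.0
```

```bash
python3 - <<'E'
from h import *
c=cam("scene"); save(c,"end.png",(50,130,380,370),2.3)
E
python3 w.py
```

```text
33.5833 blade x -287.89689380714196 lat -163.703575255671 z 0.28942504092157567 F along 0.09780466888133948 [0.40320576 0.15467455 0.85013755] [ 0.0034154   0.06026423 -0.04785586]
scene 235 vial green/red x [ 85.4099287   93.42537345 114.68965866] zmax 63.15368114287057
top 250 vial green/red x [ 88.13678829 105.11183553 123.23343358] zmax 63.28931162949036
```

View pics/end.png

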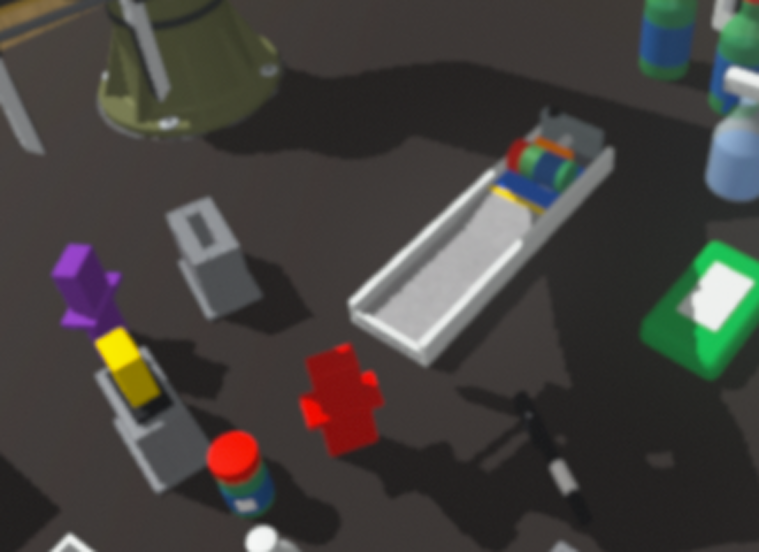

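The paddle hangs in its holder (130,375), the vial lies in the bay against the pad (545,165), and everything else is where it was.

```bash
python3 -c "
from station import ctrl
print(ctrl.hand_in())"
```

```text
the job is handed in; nothing more can be done
None
```

The job is handed in at about 33.6 s: the vial was pressed on the pad at about 7 N for 1.3 s (highest reading about 7.6 N) and lies in the bay, the yellow paddle is back in its holder, and nothing else looks moved in the last picture; past the crest the vial ran slowly ahead of the blade to the pad.

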